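# Close and hold the cover of a terminal box

## Robot

A 7-joint arm with a two-finger parallel gripper is mounted at the origin on the work surface. World frame = base frame: x ahead of the robot, y to its left, z up, the work surface at z = 0. Lengths are in m, angles in rad, forces in N, time in s.
With the tool pointing down it reaches from about 0.4 to 0.85 m from the base axis. Payload 4.5 kg.
Tool frame: the origin (TCP) lies at the very end of the fingers, on their centre line; the grasp point (between the pads) lies 19 mm behind it; z points along the fingers, y is the line along which they close (so a half turn about z gives the same grasp; the last joint's range is limited). The gripper opens to 88 mm and grips with 3 to 60 N. Pads are 18 mm wide; open, the fingers measure 123 mm over their backs; the gripper's body (75 mm by 187 mm) begins 45 mm behind the grasp point.
Start: joints at [1.337, 0.689, -0.195, 1.565, 0.157, 0.902, -0.215], TCP at [0.165, -0.603, 0.239] pointing down, gripper open.
Joint ranges: [-3.01, 3.01], [-0.46, 2.08], [-1.47, 1.51], [0.13, 2.56], [-1, 4.14], [0.04, 2.09], [-2.66, 2.66]. Speed limits (rad/s): [2.57, 2.57, 3.14, 3.14, 3.14, 3.14, 3.14].

## Interface

Orientations are given as a unit quaternion [x, y, z, w].
In Python, from plant import r, eyes, nets gives the robot as it stands.
- The arm moves only by the shell command python3 -m pendant 'ROWS' [FORCE]. ROWS is JSON, a list of rows, each an object of numbers: "claw": the opening, from 0 (shut) to 1 (fully open); "dx", "dy", "dz": the shift along the world's x, y, z in mm; "twist": the turn about the world's z in rad. In form: [{"claw": .., "dx": .., "dy": .., "dz": .., "twist": ..}, ...]. A call has 1 to 8 rows; each row is the pose to reach, as a shift and turn from the pose commanded when the call began; what a row does not reach only later rows make up. A row lasts 1/10 s, in which the tool goes at most 50 mm and 8.59 degrees, less where a joint would pass 70% of its speed; a pose out of reach is approached as far as the arm can. A call with a gripper value outside its range is refused whole. The fingers move at their own pace and stop on an object; FORCE is the grip in N (left out, the last holds). Time passes only in rows, so rows that repeat a pose let the fingers close. It gives the time, the measured TCP pose, the force, the opening and the grip force at its end, in the units of the state.
- r.get_state(): the state, without advancing time (a new reading comes with each control period).
- eyes.snapshot(name): name is "scene" or "top" or "wrist"; returns (picture, depth): 400x640x3 uint8, blue, green, red; 400x640 float32, m along the optical axis (not along the pixel's ray), 0 where there is no reading.
- eyes.camera_info(name): a dict with "K" (3x3 intrinsics, pixels), "D" ([k1, k2, p1, p2, k3] as OpenCV has them; the pictures are not rectified), "world_to_cam" (4x4, takes a point from world to camera coordinates); the wrist camera has in their place "T_tool_cam" (4x4, takes a point from camera to tool coordinates, whose origin is the TCP and whose axes are the flange's). Camera axes: x right, y down, z forward; pixel columns grow to the right and rows downward; lengths in m; the calibration is good to about 2 mm. A picture is of the moment at which its call begins: read the wrist's pose just before it. camera_info takes no time and is no camera call.
- r.finish_job(): hands the job in; it is judged then, once.
Trained networks look in the newest picture that a camera, given by its name, has taken for a name from the list of things; names that differ only in an ending like _2 or _b are one class to them, and where a whole thing is asked for, a point or a joint stands for the part that bears it (a point fixed in the world has none). Each returns a list of dicts, best first, with "confidence" (0 to 1); they miss things now and then, are a little off and sometimes report something else, mostly with a low value. They report only what shows in the picture. A call takes as long as a camera call. They do not tell look-alikes from the thing itself.
- nets.spot_in(camera, query): "box" ([left, top, width, height] as shares, 0 to 1, of the picture: columns of its width, rows of its height, round what is visible of it).
- nets.place_of(camera, query): "position" ([column, row] as shares, 0 to 1, of the picture: columns of its width, rows of its height: a listed point, or the origin of a listed thing).
The state is a dict: "clock": time; "q": joint angles; "qd": joint speeds; "joint_torque": joint torques, N m; "tool_pos": TCP position; "eef_rot": TCP orientation; "contact_force": force on the tool from outside, world axes, zero at the start; "moment": the same for the moment, N m; "opening": opening from 0.0 (shut) to 1.0 (fully open); "finger_force": force on a finger pad.
Only numpy, scipy, OpenCV 4.12 (cv2) and the standard library are available. Lean on these libraries where they do the work, as an engineer would, in place of code of your own. Each camera call takes 0.05 s, during which the arm holds its last target. There are 200 camera calls.

## Task

Slide the loose cover of the terminal box along its rails until its edge butts against the fixed cover and the gap is closed. Then turn the wing fastener on the loose cover clockwise until its slot lines up with the two marks on that cover, and then press the cover down against its springy seal until it is level with the fixed cover. Finish while still holding it pressed down level, with the gap closed and the slot in line, and leave the other things on the bench alone.

Things in the scene. Friction and masses are not known exactly. Their poses are not given: they have to be found in the camera images.
- box: Terminal box, fixed, grey steel, 170 (x) by 370 (y) mm; rails and fixed cover 75 mm high. Origin: on the bench, 75 mm below fixed_edge. Side rails (inner faces x = +-66.5 mm) guide the loose cover along y with 1.5 mm play each side. The end at y = -220 mm has only a wall 50 mm high. Inside, a slotted plate blocks pressing the loose cover down unless it is butted and its slot in line.
- fixed_edge (a point): Middle of the top of the straight edge of the FIXED aluminium cover, at which the loose cover must butt; 75 mm over the bench. y points over the fixed cover (y = 0 to 150 mm; it carries a like wing, immovable, already in line, at y = 80 mm), z up. The loose cover lies at negative y and slides to +y. Box position and yaw vary.
- cover: The LOOSE aluminium cover, 130 (x) by 160 (y) by 12 mm, about 0.33 kg. Origin: centre of underside, on the fastener's axis; axes as fixed_edge. It starts 18 to 45 mm short of the fixed cover, on sprung seal strips, top 6 mm proud of it. About 10 N presses it down 6 mm to a firm stop, level; let go, it springs up. Two dark marks along y on its top, 29 to 51 mm either side of the axis.
- cover_edge (a point): Middle of the top of the loose cover's leading edge (80 mm along +y, 12 mm above the cover's origin). Butted when it is at y = 0 in the frame of fixed_edge, level when it is at z = 0 there.
- fastener_top (a point): Centre of the top of the wing fastener on the loose cover, on its vertical axis, 30 mm above the cover's top. The wing is a steel bar 40 mm long (its x axis), 12 mm thick (y), 26 mm high, on a 34 mm disc 4 mm high; a dark slot line runs along the wing's top. Grip it across the 12 mm from above.
- fastener (a joint): Angle of the wing fastener (rad), growing clockwise seen from above. 0: wing and slot along the cover's x; 1.571: slot along the cover's y, in line with the marks. Starts at 0.1 to 0.6; turns from -0.3 to 2.0, with no stop at the aligned position; stays where left (friction 0.05 N m).
- plug: Bystander: small black connector plug, diameter 22, height 36 mm, standing on the fixed cover. Origin under its centre.
- tape: Bystander: black roll of tape, diameter 90, height 24 mm, lying on the bench beside the box (far side). Origin under its centre.
- endcap: Bystander: black tube end cap, diameter 60, height 26 mm, on the bench beside the box (near side). Origin under its centre.
- mortar: Bystander: yellow tube, diameter 92, height 190 mm, standing on the bench at the robot's right. Origin under its centre.
- sleeve: Bystander: short black tube sleeve, diameter 66, height 90 mm, standing on the bench at the robot's right. Origin under its centre.
- driver: Bystander: screwdriver with a red handle, about 200 mm long, lying on the bench at the robot's left.
- wrench: Bystander: wrench lying on the bench at the robot's right, near the base.
- jar: Bystander: jar, diameter 60, height 70 mm, on the bench far left. Origin under its centre.
Not all that is in view belongs to the job. Of the things shaped like the cover, the aluminium one is meant.

How it is judged:
By the outcome, as a careful person would: the job done as asked, in the order asked, and still so for the second after the job is handed in, while the arm keeps its last pose, push and grip.
It also fails if it takes over 40 s, if anything falls off the work surface, if the arm or the gripper's body presses on something with over 40 N, if the wrist force passes 120 N, or if a joint passes its speed limit or range.

## Working session

There is one attempt and no reset: what is moved stays moved. The work goes in short steps, Python scripts to look and compute and a shell command to move; the robot and the scene stay as the last step left them, time stands still between calls to the robot, and variables do not carry over. Pictures are saved under pics/ and viewed, at most 10 in all, crops included, and the job is handed in when it is done.

```bash
mkdir -p pics; ls
cat > h.py <<'E'
import numpy as np,cv2
from plant import r,eyes,nets
from scipy.spatial.transform import Rotation as R
def cam(name):
    i=eyes.camera_info(name);K=np.array(i["K"],float);D=np.array(i["D"],float)
    if "world_to_cam" in i: T=np.linalg.inv(np.array(i["world_to_cam"]))
    else:
        s=r.get_state();W=np.eye(4);W[:3,:3]=R.from_quat(s["eef_rot"]).as_matrix();W[:3,3]=s["tool_pos"]
        T=W@np.array(i["T_tool_cam"])
    return K,D,T
def ray(c,px):
    K,D,T=c;u=cv2.undistortPoints(np.array([[px]],float),K,D)[0,0]
    return T[:3,3],T[:3,:3]@np.array([u[0],u[1],1.])
def atz(c,px,z):
    o,d=ray(c,px);return o+d*(z-o[2])/d[2]
def proj(c,P):
    K,D,T=c;Ti=np.linalg.inv(T);rv=cv2.Rodrigues(Ti[:3,:3])[0]
    return cv2.projectPoints(np.array(P,float).reshape(-1,3),rv,Ti[:3,3],K,D)[0][:,0]
def atd(c,px,depth):
    o,d=ray(c,px);return o+d*depth[int(px[1]),int(px[0])]
E
python3 - <<'E'
from h import *
s=r.get_state();print(s["clock"],s["tool_pos"],s["eef_rot"],s["opening"],s["contact_force"])
for n in("top","scene"):
    im,d=eyes.snapshot(n);cv2.imwrite(f"pics/{n}0.png",im);np.save(f"{n}0.npy",d)
    c=cam(n);print(n,c[2].round(3).tolist())
    for q in("fixed_edge","cover_edge","fastener_top","cover","plug","box"):
        for k in nets.place_of(n,q)[:3]:
            px=np.array(k["position"])*[640,400];print(q,round(k["confidence"],2),px.round(1),atd(c,px,d).round(3))
E
```

```text
pics
0.0 [ 0.1651792  -0.60211929  0.23788864] [ 9.91040877e-01  1.33555684e-01 -1.89092418e-04 -9.07276978e-04] 0.9984188504850899 [-0.71448603  0.5797006   0.16235077]
top [[0.027, -0.988, 0.155, 0.307], [-1.0, -0.027, 0.002, -0.004], [0.002, -0.155, -0.988, 1.375], [0.0, 0.0, 0.0, 1.0]]
fixed_edge 0.89 [309.6 175.9] [0.583 0.04  0.073]
cover_edge 0.92 [237.7 308.9] [ 0.227  0.225 -0.001]
cover_edge 0.68 [317.5 173.2] [0.605 0.02  0.005]
cover_edge 0.6 [319.2 274.3] [0.325 0.007 0.03 ]
fastener_top 0.61 [348.5 169.8] [ 0.598 -0.063  0.089]
fastener_top 0.57 [347. 270.] [ 0.337 -0.065  0.062]
fastener_top 0.45 [213.  283.5] [0.293 0.282 0.061]
cover 0.92 [220.8 284.4] [0.291 0.267 0.033]
cover 0.71 [346.  269.3] [ 0.339 -0.063  0.058]
cover 0.49 [289.1 230.3] [0.441 0.092 0.026]
plug 0.41 [265.6 166.6] [0.597 0.154 0.107]
plug 0.16 [305.4 182.4] [0.564 0.05  0.075]
box 0.87 [308.3 180.9] [0.569 0.043 0.072]
box 0.73 [266.1 169.8] [0.593 0.154 0.088]
scene [[-0.465, 0.456, -0.759, 1.384], [0.885, 0.249, -0.393, 0.445], [0.01, -0.854, -0.519, 0.691], [0.0, 0.0, 0.0, 1.0]]
fixed_edge 0.94 [319.7 215.7] [0.517 0.012 0.042]
cover_edge 0.91 [345.5 190. ] [0.301 0.008 0.026]
cover_edge 0.91 [407.8 196.7] [ 0.184  0.212 -0.005]
cover_edge 0.87 [312.1 214.9] [0.567 0.011 0.074]
fastener_top 0.7 [284.7 201.1] [ 0.589 -0.071  0.111]
fastener_top 0.64 [419.7 198. ] [0.23  0.263 0.028]
fastener_top 0.43 [322.7 181.3] [ 0.332 -0.071  0.057]
cover 0.89 [420.  208.2] [0.302 0.281 0.032]
cover 0.61 [322.9 190.3] [ 0.351 -0.06   0.032]
cover 0.56 [290.2 215.8] [ 0.609 -0.041  0.078]
plug 0.63 [352.9 235.5] [0.612 0.164 0.08 ]
plug 0.51 [310.1 213.8] [0.572 0.007 0.08 ]
box 0.87 [319.9 239.8] [0.661 0.086 0.07 ]
```

Run:
```python
import cv2
im=cv2.imread("pics/top0.png")[100:340,140:460]
cv2.imwrite("pics/top0c.png",cv2.resize(im,None,fx=2.5,fy=2.5,interpolation=cv2.INTER_CUBIC))
```

```text
(no output)
```

View pics/top0c.png

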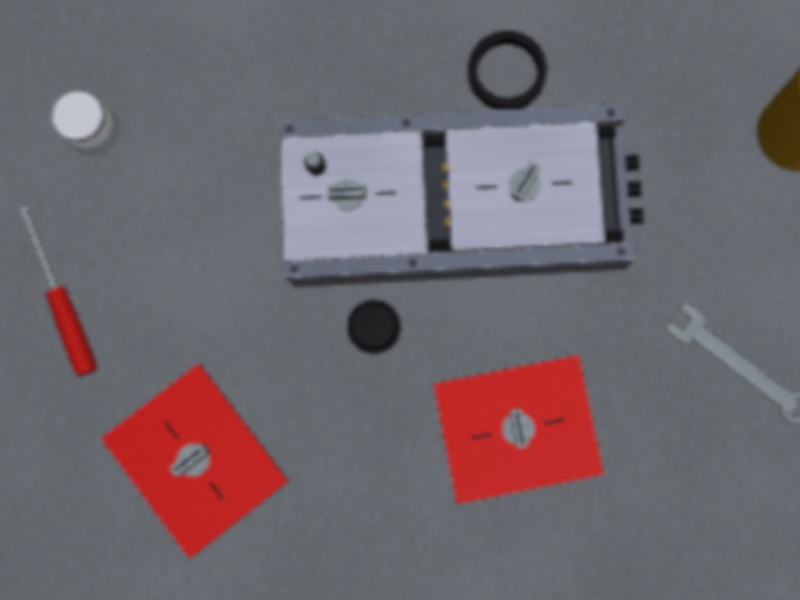

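Run:
```python
from h import *
c=cam("top")
f=lambda x,y,z:atz(c,(140+x/2.5,100+y/2.5),z)[:2]
for n,a,b,z in(("fixed marks",(386,193),(310,197),.075),("loose marks",(562,183),(486,187),.081),("fixed edge",(428,257),(421,133),.075),("loose edge",(452,249),(446,128),.081),("wing",(515,198),(537,165),.111)):
    A,B=f(*a,z),f(*b,z);print(n,A.round(4),B.round(4),((A+B)/2).round(4),np.arctan2(*(B-A)[::-1]).round(3))
```

```text
fixed marks [0.5775 0.0798] [0.5709 0.1603] [0.5742 0.1201] 1.652
loose marks [ 0.5921 -0.1065] [ 0.5856 -0.0261] [ 0.5889 -0.0663] 1.652
fixed edge [0.5099 0.0331] [0.644  0.0447] [0.577  0.0389] 0.087
loose edge [0.5182 0.008 ] [0.6487 0.018 ] [0.5834 0.013 ] 0.077
wing [ 0.5684 -0.0558] [ 0.6039 -0.0779] [ 0.5861 -0.0669] -0.557
```

```bash
python3 -m pendant '[{"claw":0.6,"dx":210,"dy":268,"dz":40,"twist":-0.36},{"claw":0.6,"dx":210,"dy":268,"dz":40,"twist":-0.36},{"claw":0.6,"dx":420,"dy":535,"dz":30,"twist":-0.75},{"claw":0.6,"dx":420,"dy":535,"dz":30,"twist":-0.75},{"claw":0.6,"dx":420,"dy":535,"dz":30,"twist":-0.75},{"claw":0.6,"dx":420,"dy":535,"dz":30,"twist":-0.75},{"claw":0.6,"dx":420,"dy":535,"dz":30,"twist":-0.75},{"claw":0.6,"dx":420,"dy":535,"dz":30,"twist":-0.75}]'; python3 -c "
from h import *
s=r.get_state();print(s['tool_pos'],s['eef_rot'],s['q'])"
```

```text
clock: 1.5
tool_pos: [0.4131, -0.287, 0.2602]
eef_rot: [0.971, -0.239, 0.0, 0.0]
contact_force: [0.3, 0.8, -0.2]
opening: 0.602
finger_force: 0.0
[ 0.41306938 -0.28702845  0.26022068] [ 9.71092960e-01 -2.38701272e-01  3.69120250e-04  1.70432186e-04] [ 0.47951818  0.4991624   0.05545941  1.90937223 -0.03947821  0.73328719
 -1.4953138 ]
```

```bash
python3 -m pendant '[{"claw":0.6,"dx":174,"dy":220,"dz":10,"twist":1.2},{"claw":0.6,"dx":174,"dy":220,"dz":10,"twist":1.2},{"claw":0.6,"dx":174,"dy":220,"dz":10,"twist":1.2},{"claw":0.6,"dx":174,"dy":220,"dz":10,"twist":1.2},{"claw":0.6,"dx":174,"dy":220,"dz":10,"twist":1.2},{"claw":0.6,"dx":174,"dy":220,"dz":10,"twist":1.2},{"claw":0.6,"dx":174,"dy":220,"dz":10,"twist":1.2},{"claw":0.6,"dx":174,"dy":220,"dz":10,"twist":1.2}]' >/dev/null
python3 -m pendant '[{"claw":0.6,"twist":1.0},{"claw":0.6,"twist":1.0},{"claw":0.6,"twist":1.0},{"claw":0.6,"twist":1.0},{"claw":0.6,"twist":1.0},{"claw":0.6,"twist":1.0},{"claw":0.6,"twist":1.0},{"claw":0.6,"twist":1.0}]' >/dev/null
python3 -m pendant '[{"claw":0.6,"twist":0.94},{"claw":0.6,"twist":0.94},{"claw":0.6,"twist":0.94},{"claw":0.6,"twist":0.94},{"claw":0.6,"twist":0.94},{"claw":0.6,"twist":0.94},{"claw":0.6,"twist":0.94}]'
cat > look.py <<'E'
import sys
from h import *
s=r.get_state();c=cam("wrist");im,d=eyes.snapshot("wrist");n=sys.argv[1]
cv2.imwrite(f"pics/{n}.png",im);np.save(n+".npy",d);np.savez(n+".npz",K=c[0],D=c[1],T=c[2])
Rm=R.from_quat(s["eef_rot"]).as_matrix()
print("t",s["clock"],"tcp",s["tool_pos"].round(4) if hasattr(s["tool_pos"],"round") else s["tool_pos"],"y-ang",np.arctan2(Rm[1,1],Rm[0,1]).round(3),"q7",s["q"][6],"F",s["contact_force"])
for q,z in(("fastener_top",.111),("cover_edge",.081),("fixed_edge",.075)):
    for k in nets.place_of("wrist",q)[:2]:
        px=np.array(k["position"])*[640,400];print(q,round(k["confidence"],2),px.round(1),atz(c,px,z).round(4))
E
python3 look.py w1
```

```text
t 2.3 tcp [ 0.5865 -0.0671  0.2698] y-ang -0.844 q7 -0.9963075138370194 F [-0.22872845  0.12801629 -0.42244668]
fastener_top 0.94 [324.6 180.9] [ 0.5882 -0.0658  0.111 ]
cover_edge 0.78 [146.2 270.7] [0.3658 0.0116 0.081 ]
cover_edge 0.62 [259.7 122.5] [0.5842 0.0158 0.081 ]
fixed_edge 0.64 [239.7 107.4] [0.5814 0.0403 0.075 ]validation failed for argument at $[0]...
validation failed for argument at $[0]...
```

View pics/w1.png

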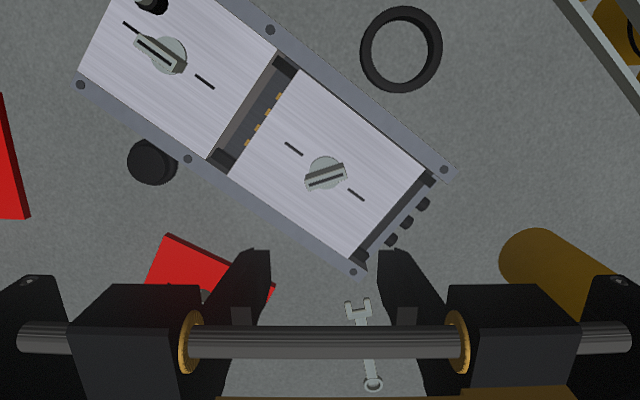

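```bash
python3 - <<'E'
from h import *
z=np.load("w1.npz");c=(z["K"],z["D"],z["T"])
for n,a,b,h in(("slot",(307,185),(343,172),.111),("marks",(364,201),(286,143),.081),("fmarks",(214,89),(123,22),.075)):
    A,B=atz(c,a,h)[:2],atz(c,b,h)[:2];print(n,((A+B)/2).round(4),np.arctan2(*(B-A)[::-1]).round(3))
E
python3 - <<'E'
import cv2
im=cv2.imread("pics/w1.png")[120:230,220:420]
cv2.imwrite("pics/w1c.png",cv2.resize(im,None,fx=4,fy=4,interpolation=cv2.INTER_CUBIC))
E
```

```text
slot [ 0.5901 -0.0645] -0.487
marks [ 0.5897 -0.0666] 1.647
fmarks [0.5748 0.1207] 1.647
```

View pics/w1c.png

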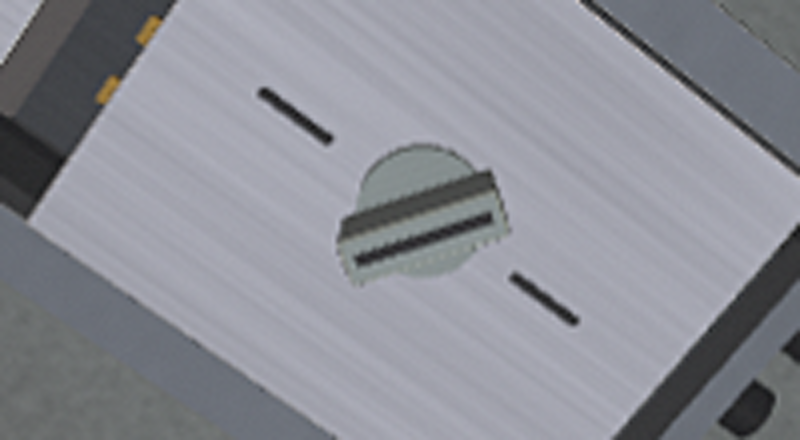

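```bash
python3 -m pendant '[{"claw":0.6,"dx":2.5,"dy":1,"dz":-100,"twist":1.0},{"claw":0.6,"dx":2.5,"dy":1,"dz":-100,"twist":1.0},{"claw":0.6,"dx":2.5,"dy":1,"dz":-100,"twist":1.0},{"claw":0.6,"dx":2.5,"dy":1,"dz":-100,"twist":1.0},{"claw":0.6,"dx":2.5,"dy":1,"dz":-100,"twist":1.0},{"claw":0.6,"dx":2.5,"dy":1,"dz":-100,"twist":1.0},{"claw":0.6,"dx":2.5,"dy":1,"dz":-100,"twist":1.0}]' >/dev/null
python3 -m pendant '[{"claw":0.6,"dx":0,"dy":0,"dz":0,"twist":0.89},{"claw":0.6,"dx":0,"dy":0,"dz":0,"twist":0.89},{"claw":0.6,"dx":0,"dy":0,"dz":0,"twist":0.89},{"claw":0.6,"dx":0,"dy":0,"dz":0,"twist":0.89},{"claw":0.6,"dx":0,"dy":0,"dz":0,"twist":0.89},{"claw":0.6,"dx":0,"dy":0,"dz":0,"twist":0.89},{"claw":0.6,"dx":0,"dy":0,"dz":0,"twist":0.89}]'
python3 look.py w2
```

```text
clock: 3.9
tool_pos: [0.5881, -0.0684, 0.1696]
eef_rot: [0.265, 0.964, -0.0, -0.0]
contact_force: [0.1, -0.9, -0.6]
opening: 0.603
finger_force: 0.0
t 3.9 tcp [ 0.5881 -0.0684  0.1696] y-ang 1.034 q7 0.42395836260018566 F [ 0.09393107 -0.86600734 -0.63314672]
fastener_top 0.84 [328.2 224. ] [ 0.5913 -0.0652  0.111 ]
fastener_top 0.45 [322.2 202.7] [ 0.5765 -0.061   0.111 ]
cover_edge 0.57 [418.5 144.5] [0.5827 0.0139 0.081 ]
fixed_edge 0.76 [448.6 121.4] [0.5805 0.0406 0.075 ]
```

View pics/w2.png

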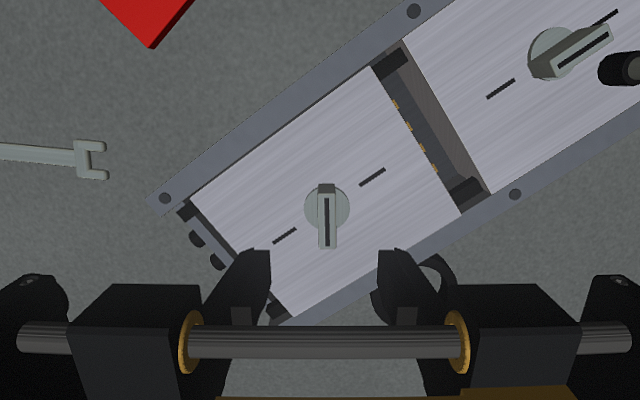

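Run:
```python
from h import *
z=np.load("w2.npz");c=(z["K"],z["D"],z["T"])
for n,a,b,h in(("slot",(327,245),(327,201),.111),("marks",(273,243),(385,169),.081),("fmarks",(487,98),(618,11),.075),("ledge",(461,213),(372,66),.081),("fedge",(490,195),(403,40),.075)):
    A,B=atz(c,a,h)[:2],atz(c,b,h)[:2];print(n,((A+B)/2).round(4),np.arctan2(*(B-A)[::-1]).round(3),A.round(4),B.round(4))
d=np.load("w2.npy")
for px in((327,230),(350,240),(520,100)):print(atd(c,px,d).round(4))
```

```text
slot [ 0.5906 -0.0657] 2.608 [ 0.604  -0.0737] [ 0.5771 -0.0578]
marks [ 0.5902 -0.0652] 1.647 [ 0.594  -0.1159] [ 0.5863 -0.0146]
fmarks [0.5756 0.1216] 1.647 [0.5795 0.0708] [0.5717 0.1723]
ledge [0.5832 0.0148] -3.069 [0.6457 0.0193] [0.5206 0.0102]
fedge [0.5819 0.0411] -3.072 [0.647  0.0456] [0.5168 0.0365]
[ 0.5946 -0.0681  0.1108]
[ 0.6224 -0.0636  0.0805]
[0.5928 0.0912 0.0743]
```

```bash
python3 -m pendant '[{"claw":0.6,"dx":2,"dy":2.5,"dz":-40,"twist":0},{"claw":0.6,"dx":2,"dy":2.5,"dz":-65,"twist":0},{"claw":0.6,"dx":2,"dy":2.5,"dz":-80,"twist":0},{"claw":0.6,"dx":2,"dy":2.5,"dz":-80,"twist":0}]'
```

```text
clock: 4.5
tool_pos: [0.5891, -0.0654, 0.0882]
eef_rot: [0.264, 0.964, -0.001, -0.002]
contact_force: [-0.3, -0.1, -0.6]
opening: 0.603
finger_force: 0.0
```

```bash
python3 -m pendant '[{"claw":0,"dx":1,"dy":0,"dz":1,"twist":0},{"claw":0,"dx":1,"dy":0,"dz":1,"twist":0},{"claw":0,"dx":1,"dy":0,"dz":1,"twist":0},{"claw":0,"dx":1,"dy":0,"dz":1,"twist":0},{"claw":0,"dx":1,"dy":0,"dz":1,"twist":0},{"claw":0,"dx":1,"dy":0,"dz":1,"twist":0}]' 30
```

```text
clock: 5.1
tool_pos: [0.5912, -0.0659, 0.0912]
eef_rot: [0.264, 0.965, -0.001, 0.0]
contact_force: [-1.8, -1.4, 3.7]
opening: 0.133
finger_force: 30.0
```

```bash
python3 -m pendant '[{"claw":0,"dx":-0.4,"dy":5,"dz":0,"twist":0},{"claw":0,"dx":-0.8,"dy":10,"dz":0,"twist":0},{"claw":0,"dx":-1.1,"dy":15,"dz":0,"twist":0},{"claw":0,"dx":-1.5,"dy":20,"dz":0,"twist":0},{"claw":0,"dx":-1.7,"dy":22,"dz":0,"twist":0},{"claw":0,"dx":-1.7,"dy":22,"dz":0,"twist":0}]'
python3 -m pendant '[{"claw":0,"dx":-0.2,"dy":2,"dz":0,"twist":0},{"claw":0,"dx":-0.3,"dy":4,"dz":0,"twist":0},{"claw":0,"dx":-0.3,"dy":4,"dz":0,"twist":0}]'
```

```text
clock: 5.7
tool_pos: [0.5899, -0.0422, 0.0911]
eef_rot: [0.263, 0.965, 0.001, 0.0]
contact_force: [1.2, -1.8, 4.7]
opening: 0.135
finger_force: 30.0
clock: 6.0
tool_pos: [0.5895, -0.04, 0.0909]
eef_rot: [0.264, 0.965, -0.001, 0.0]
contact_force: [0.6, -4.0, 5.0]
opening: 0.13
finger_force: 30.0
```

```bash
python3 -m pendant '[{"claw":0,"dx":-0.2,"dy":2,"dz":0.5,"twist":0},{"claw":0,"dx":-0.2,"dy":2,"dz":0.5,"twist":0},{"claw":0,"dx":-0.2,"dy":2,"dz":0.5,"twist":0}]'
python3 -m pendant '[{"claw":0,"dx":-0.2,"dy":2,"dz":0.5,"twist":0},{"claw":0,"dx":-0.2,"dy":2,"dz":0.5,"twist":0},{"claw":0,"dx":-0.2,"dy":2,"dz":0.5,"twist":0}]'; python3 look.py w3
```

```text
clock: 6.3
tool_pos: [0.5895, -0.0399, 0.0911]
eef_rot: [0.265, 0.964, -0.002, 0.001]
contact_force: [2.7, -6.9, 4.3]
opening: 0.132
finger_force: 30.0
clock: 6.6
tool_pos: [0.5895, -0.0398, 0.0913]
eef_rot: [0.265, 0.964, -0.003, 0.001]
contact_force: [2.6, -9.5, 2.3]
opening: 0.136
finger_force: 30.0
t 6.6 tcp [ 0.5895 -0.0398  0.0913] y-ang 1.034 q7 0.2788926146000334 F [ 2.61870845 -9.54843945  2.28052817]
fastener_top 0.74 [322.2 290. ] [ 0.5898 -0.039   0.111 ]
fixed_edge 0.56 [453.9 168.4] [0.5834 0.0405 0.075 ]
```

View pics/w3.png

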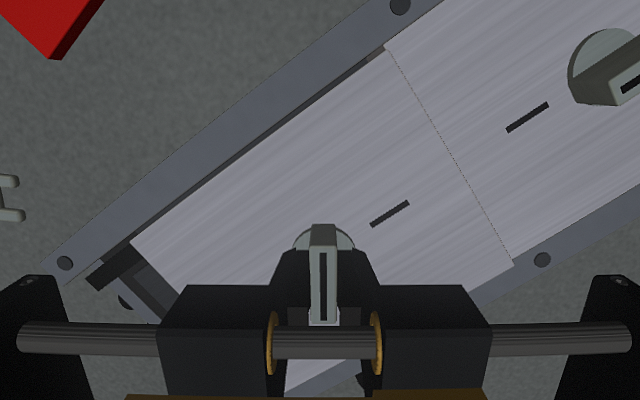

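```bash
python3 -m pendant '[{"claw":0,"dx":0,"dy":0,"dz":0,"twist":-0.14},{"claw":0,"dx":0,"dy":0,"dz":0,"twist":-0.28},{"claw":0,"dx":0,"dy":0,"dz":0,"twist":-0.42},{"claw":0,"dx":0,"dy":0,"dz":0,"twist":-0.56},{"claw":0,"dx":0,"dy":0,"dz":0,"twist":-0.7},{"claw":0,"dx":0,"dy":0,"dz":0,"twist":-0.84},{"claw":0,"dx":0,"dy":0,"dz":0,"twist":-0.96},{"claw":0,"dx":0,"dy":0,"dz":0,"twist":-0.96}]' 40
python3 -m pendant '[{"claw":0,"dx":0,"dy":0,"dz":0,"twist":0},{"claw":0,"dx":0,"dy":0,"dz":0,"twist":0}]' 
python3 look.py w4
```

```text
clock: 7.6
tool_pos: [0.5886, -0.0403, 0.0913]
eef_rot: [0.682, 0.732, -0.003, 0.002]
contact_force: [2.0, -10.8, 2.4]
opening: 0.134
finger_force: 40.0
clock: 7.8
tool_pos: [0.5887, -0.0403, 0.0912]
eef_rot: [0.681, 0.732, -0.003, 0.002]
contact_force: [1.6, -10.3, 1.9]
opening: 0.132
finger_force: 40.0
t 7.8 tcp [ 0.5887 -0.0403  0.0912] y-ang 0.073 q7 -0.4746840500396753 F [  1.58965743 -10.32397475   1.94238074]
fastener_top 0.68 [322.7 289.8] [ 0.5886 -0.0391  0.111 ]
cover_edge 0.97 [322.3  89.8] [0.5824 0.0435 0.081 ]
fixed_edge 0.92 [318.8  96.5] [0.5809 0.0404 0.075 ]
```

View pics/w4.png

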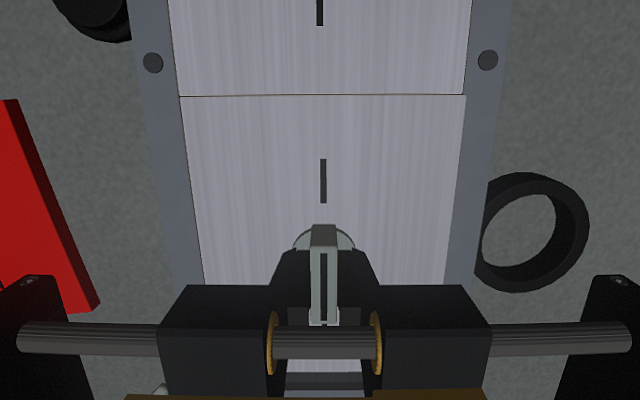

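```bash
python3 -m pendant '[{"claw":0,"dx":0,"dy":0,"dz":-2,"twist":0},{"claw":0,"dx":0,"dy":0,"dz":-4,"twist":0},{"claw":0,"dx":0,"dy":0,"dz":-6,"twist":0},{"claw":0,"dx":0,"dy":0,"dz":-8,"twist":0},{"claw":0,"dx":0,"dy":0,"dz":-10,"twist":0},{"claw":0,"dx":0,"dy":0,"dz":-10,"twist":0},{"claw":0,"dx":0,"dy":0,"dz":-10,"twist":0}]' 60
```

```text
clock: 8.7
tool_pos: [0.5888, -0.0404, 0.0849]
eef_rot: [0.681, 0.732, -0.003, 0.003]
contact_force: [-6.3, -11.0, 31.2]
opening: 0.13
finger_force: 60.0
```

```bash
python3 -m pendant '[{"claw":0,"dx":0,"dy":0,"dz":1,"twist":0},{"claw":0,"dx":0,"dy":0,"dz":1,"twist":0},{"claw":0,"dx":0,"dy":0,"dz":1,"twist":0}]'
python3 look.py w5
python3 - <<'E'
from h import *
z=np.load("w5.npz");c=(z["K"],z["D"],z["T"]);d=np.load("w5.npy")
K,D,T=c
im,_=eyes.snapshot("scene");cv2.imwrite("pics/s5.png",im)
for y in(40,60,70,80,110,130,160,200,240):
    print(y,[atd(c,(x,y),d)[2].round(4) for x in(230,280,360,420)])
E
```

```text
clock: 9.0
tool_pos: [0.5888, -0.0404, 0.085]
eef_rot: [0.681, 0.732, -0.003, 0.003]
contact_force: [-4.3, -11.8, 22.9]
opening: 0.129
finger_force: 60.0
t 9.0 tcp [ 0.5888 -0.0404  0.085 ] y-ang 0.073 q7 -0.482748444009235 F [ -4.32083954 -11.81358574  22.85489145]
fastener_top 0.9 [320.3 290.2] [ 0.5875 -0.0351  0.111 ]
cover_edge 0.84 [321.   91.2] [0.582  0.0429 0.081 ]
fixed_edge 0.72 [321.2  95.3] [0.5822 0.0411 0.075 ]
40 [np.float64(0.0739), np.float64(0.0741), np.float64(0.0737), np.float64(0.0744)]
60 [np.float64(0.0743), np.float64(0.0751), np.float64(0.0747), np.float64(0.0735)]
70 [np.float64(0.0756), np.float64(0.0749), np.float64(0.0731), np.float64(0.0744)]
80 [np.float64(0.0746), np.float64(0.0741), np.float64(0.075), np.float64(0.0722)]
110 [np.float64(0.0746), np.float64(0.0743), np.float64(0.075), np.float64(0.0743)]
130 [np.float64(0.0751), np.float64(0.0742), np.float64(0.0756), np.float64(0.0746)]
160 [np.float64(0.0746), np.float64(0.0748), np.float64(0.075), np.float64(0.0748)]
200 [np.float64(0.0744), np.float64(0.076), np.float64(0.0746), np.float64(0.0735)]
240 [np.float64(0.0742), np.float64(0.0735), np.float64(0.0746), np.float64(0.0746)]
```

View pics/w5.png

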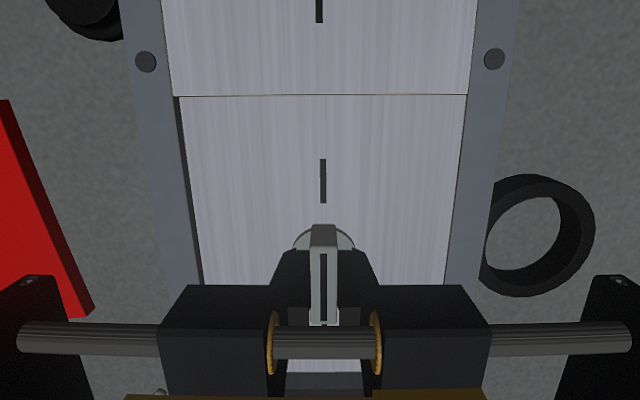

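The picture shows the loose cover level with the fixed cover (both at about 74.5 mm by depth). The seam at row 95 is closed, and the slot at (323, 290) is in line with the mark at (323, 180). It is steady at 23 N, so I'm handing it in.

```bash
python3 -c "
from plant import r
print(r.finish_job())"
```

```text
the job is handed in; nothing more can be done
None
```

The loose cover is butted against the fixed cover, its slot is turned in line with the marks, and it is held pressed down level at about 23 N; I handed the job in at about 9 s, but no verdict was returned.

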